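# Load the blade into the dermatome head

## Robot

A 7-joint arm with a two-finger parallel gripper is mounted at the origin on the work surface. World frame = base frame: x ahead of the robot, y to its left, z up, the work surface at z = 0. Lengths are in m, angles in rad, forces in N, time in s.
With the tool pointing down it reaches from about 0.425 to 0.925 m from the base axis. Payload 6.8 kg.
Tool frame: the origin (TCP) lies on the centre line of the jaws, within the pads' length; the fingertips stand 19 mm ahead of it and the grasp point (between the pads) is the TCP (r.tip_extent is the y of the fingertips in the tool frame, in m); y points along the fingers, z is the direction in which the jaws open and shut, and the axes are right-handed (so a half turn about y gives the same grasp; the last joint's range is limited). The gripper opens to 85 mm and grips with 20 to 120 N. Pads are 22 mm wide; open, the fingers measure 114 mm over their backs; the gripper's body (76 mm by 85 mm) begins 54 mm behind the grasp point. The pads swing forward as they close: fully open they stand 13 mm farther back than shut.
Start: joints at [-1.381, 0.477, 0.022, 1.555, -0.011, 1.109, -0.083], TCP at [0.198, 0.645, 0.25] pointing down, gripper open.
Joint ranges: [-2.96, 2.96], [-0.34, 2.1], [-1.41, 1.46], [0.24, 2.44], [-1.37, 4.51], [0.17, 1.92], [-2.96, 2.96]. Speed limits (rad/s): [2.39, 2.39, 3.14, 3.14, 3.14, 3.14, 3.14].

## Interface

Orientations are given as a rotation vector (axis times angle).
In Python, from bench import r gives the robot as it stands. The module is installed in compiled form; this text tells all that it offers.
- The arm moves only by the tool jog_arm, never from a script. Its argument "motion" is a list of rows, each a list of 3 entries, a list of its own where there are three numbers: the opening, from 0 (shut) to 1 (fully open), then the shift along the tool's x, y, z in m, then the turn, a rotation vector about the tool's x, y, z in degrees. A call has 1 to 10 rows; each row shifts and turns the commanded pose from where the row before left it, along the tool's axes as they then stand; what a row does not reach is not made up. A row lasts 1/12 s, in which the tool goes at most 41.7 mm and 7.16 degrees, less where a joint would pass 70% of its speed; a pose out of reach is approached as far as the arm can. A call with a gripper value outside its range is refused whole. The fingers move at their own pace and stop on an object; "force" is the grip in N (left out, the last holds). Time passes only in rows, so rows that do not move let the fingers close. It gives the time, the measured TCP pose, the force and the opening at its end, in the units of the state.
- r.get_obs(): the state, without advancing time (a new reading comes with each control period).
- r.grab_frame(name): name is "scene" or "side" or "wrist"; returns a dict with "image" (420x560x3 uint8, red, green, blue), "range_z" (420x560 float32, m along the optical axis (not along the pixel's ray), 0 where there is no reading), "fx", "fy", "cx", "cy" (pixels), "xyz" and "orientation" of the camera in the world. Camera axes: x right, y down, z forward; pixel columns grow to the right and rows downward; lengths in m; the calibration is good to about 2 mm. The wrist camera is an equidistant fisheye: a pixel r from the principal point sees the ray r / f radians off the axis. A picture is of the moment at which its call begins.
- r.hand_in(): hands the job in, once; it reports no verdict.
The state is a dict: "clock": time; "joints": joint angles; "qvel": joint speeds; "tau": joint torques, N m; "tcp_pos": TCP position; "orientation": TCP orientation; "contact_force": force on the tool from outside, world axes, zero at the start; "moment": the same for the moment, N m; "grip_width": finger opening in m.
Only numpy, scipy, OpenCV 4.12 (cv2) and the standard library are available. Lean on these libraries where they do the work, as an engineer would, in place of code of your own. Each camera call takes 0.05 s, during which the arm holds its last target.

## Task

Take the spare blade out of the steel tray by its blue fin and lay it in the channel of the dermatome head, feeling for the brass drive pin until the blade's notch drops over it and the blade lies fully home, flat on the bed; then let go. Go gently: never press the blade on the head with more than about 25 N. Leave the bottle, pot, jar and forceps where they are.

Things in the scene. Friction and masses are not known exactly. Their poses are not given: they have to be found in the camera images.
- blade: Loose spare blade, 60 g: a flat white plate 110 (x) x 40 (y) x 5 mm (z) whose -y long edge is a steel strip; a notch in the middle of its +y long edge; a blue fin on top to hold it by. Origin: centre of the plate's underside, z up. It starts flat on the tray floor, within 1.2 rad of the yaw that it must have in the head.
- fin (a point): Point to grip on the blade, 34 mm above the underside's centre: in the blue fin, which is 60 mm long (x), 12 mm thick (y) and reaches from 5 to 44 mm above the underside. Axes as the blade. Gripped here across the 12 mm, fingertips that reach up to 20 mm lower stay above the plate and the head's rails.
- notch (a point): Middle of the blade's notch, at the underside, 13.5 mm to +y of the blade's origin. The notch is rectangular, right through the plate and open at the +y edge: 11.2 mm wide (x) and 13 mm deep (y from 7 to 20 mm). Axes as the blade.
- head: Dermatome head, fixed: an aluminium block 160 (x) x 80 (y) x 30 mm (z) with a cream round handle, 34 mm thick, sticking 72 mm out of its +y side below the bed. Origin: centre of the block's underside, at table height; z up. The blade goes into the channel on top with its axes along the head's (notch to +y, steel edge to -y).
- bed (a point): Centre of the head's channel, on its floor (the bed), 30 mm above the head's origin; axes as the head. Two steel rails along x bound it at y = -21.2 and +21.2 mm (42.4 mm wide); they are upright to 9 mm above the bed and flare outward to 13.5 mm as a lead-in. The ends are open. Home, the blade's underside lies on the bed.
- pin_line (a point): Mid point of the drive pin's travel, on the bed, 14 mm to +y of the channel's centre. The rigid brass pin, 8 mm across, chamfered top, stands 4 mm above the bed; it has stopped anywhere from -16 to +16 mm along x from here, not reported. A blade whose notch is not over it rides on its top, underside 4 mm above the bed. Home, notch and pin agree in x to 1.6 mm.
- tray: Shallow stainless tray, fixed, 200 (x) x 150 (y) x 18 mm high, walls and floor 3 mm. Origin: centre of its underside, at table height; the blade lies on its floor.
- handrub: Bystander: white hand-rub bottle with a blue label, 58 mm across, 140 mm tall. Origin: centre of its underside.
- pot: Bystander: small open steel pot, 64 mm across, 50 mm tall. Origin: centre of its underside.
- jar: Bystander: glass jar with a steel lid, 60 mm across, 80 mm tall. Origin: centre of its underside.
- forceps: Bystander: steel ring-handled forceps lying flat between tray and head, 145 (x) x 60 (y) x 9 mm. Origin: on the table under its middle.
There are look-alikes about, which are no part of the job. Of the things that look like the tray, the larger one is meant.

How it is judged:
On the way, in this order (a step that is already met when the one before it is completed fails the run):
1. the blade is lifted clear of the tray (z of blade in the frame of tray above 0.025 m), for 0.1 s.
2. the blade lies home in the head's channel, notch over the pin (z of blade in the frame of head between 0.028 and 0.0316 m and x of blade in the frame of head between -0.02 and 0.02 m and y of blade in the frame of head between -0.003 and 0.003 m and angle between blade's own z axis and vertical below 0.03 rad), for 0.2 s.
At the end, for the whole second after the job is handed in: The blade lies released and at rest in the head's channel with its notch over the pin: underside within 1.6 mm of the bed, tilt under 0.03 rad, its middle within 20 mm of the head's middle along the channel and 3 mm across it (all of step 2 and linear speed of blade below 0.01 m/s and contact force between the fingers and blade below 0.1 N); the robot touches nothing.
It fails at once if the blade was pressed on the head with more than 35 N (contact force between blade and head above 35 N).
It fails at once if the hand-rub bottle was moved by more than 20 mm (distance of handrub from where it was at the start of the episode above 0.02 m).
It fails at once if the steel pot was moved by more than 20 mm (distance of pot from where it was at the start of the episode above 0.02 m).
It fails at once if the glass jar was moved by more than 20 mm (distance of jar from where it was at the start of the episode above 0.02 m).
It fails at once if the forceps was moved by more than 20 mm (distance of forceps from where it was at the start of the episode above 0.02 m).
It also fails if it takes over 61 s, if anything falls off the work surface, if the arm or the gripper's body presses on something with over 40 N, if the wrist force passes 120 N, or if a joint passes its speed limit or range.

## Working session

There is one attempt and no reset: what is moved stays moved. The work goes in short steps, Python scripts to look and compute and a tool call to move; the robot and the scene stay as the last step left them, time stands still between calls to the robot, and variables do not carry over. Pictures are saved under pics/ and viewed, and the job is handed in when it is done.

Besides the shell and the picture viewer there is one more tool, called after "Emit:" as name(argument=value, ...) on one line, values as JSON. jog_arm: Moves the arm, as the interface text tells. Its arguments: {"type":"object","properties":{"motion":{"type":"array","items":{"type":"array"}},"force":{"type":"number"}},"required":["motion"]}

```bash
mkdir -p pics; cat > h.py <<'E'
import numpy as np, cv2
from scipy.spatial.transform import Rotation as R
from bench import r
def grab(n,save=None):
    f=r.grab_frame(n)
    if save: cv2.imwrite('pics/'+save+'.png',f['image'][:,:,::-1])
    np.savez('last_'+n+'.npz',**f)
    return f
def load(n): 
    z=np.load('last_'+n+'.npz'); return {k:z[k] for k in z.files}
def Rm(o): 
    return R.from_rotvec(np.ravel(o)).as_matrix() if np.size(o)==3 else np.array(o)
def ray(f,u,v,fish=False):
    x=(np.asarray(u,float)-f['cx'])/f['fx'];y=(np.asarray(v,float)-f['cy'])/f['fy']
    if fish:
        t=np.hypot(x,y)+1e-12; d=np.stack([np.sin(t)*x/t,np.sin(t)*y/t,np.cos(t)],-1)
    else: d=np.stack([x,y,np.ones_like(x)],-1)
    return d@Rm(f['orientation']).T
def onplane(f,u,v,z,fish=False):
    d=ray(f,u,v,fish);p=np.array(f['xyz']);return p+d*((z-p[2])/d[...,2])[...,None]
def cloud(f):
    v,u=np.mgrid[0:420,0:560]; Z=f['range_z']
    P=np.stack([(u-f['cx'])/f['fx']*Z,(v-f['cy'])/f['fy']*Z,Z],-1)
    return P@Rm(f['orientation']).T+np.array(f['xyz'])
E
python3 - <<'E'
from h import *
print(r.get_obs(), r.tip_extent)
for n in ['scene','side','wrist']:
    f=grab(n,n+'0'); print(n,f['fx'],f['cx'],f['cy'],f['xyz'],f['orientation'])
E
```

```text
{'clock': 0.0, 'joints': array([-1.38109183,  0.47782402,  0.02239306,  1.55648452, -0.01147755,
        1.10930221, -0.08306848]), 'qvel': array([-1.12351518e-03, -2.41074204e-04, -9.66688264e-04, -7.16239094e-05,
        4.95917949e-04,  1.27683724e-03,  1.95718438e-03]), 'tau': array([ 5.83587662e-04, -5.96438956e+01,  1.60837054e+00, -2.81191814e+01,
        1.25367130e-02,  9.35553282e-03, -1.84676901e-05]), 'tcp_pos': array([0.19794197, 0.64472337, 0.24929673]), 'orientation': array([-1.56002008,  0.23386194, -0.23371261]), 'contact_force': array([-0.453642  ,  0.61226477,  0.53671181]), 'moment': array([-0.02107027,  0.01252358, -0.01052211]), 'grip_width': 0.08511030249389043} 0.019
scene 409.4199457325221 280.27598702793864 208.01931135892957 [1.29184503 0.35469663 0.62667109] [-1.20820697 -2.14568705  1.09859305]
side 521.8506244553023 270.5539424230258 208.2617530477984 [0.23109995 0.62354257 0.93191054] [-0.67078819  2.692131   -1.03963395]
wrist 325.19226210127806 277.6882158259269 205.79513582974326 [0.13312969 0.66421279 0.37281384] [2.33979175 1.72962988 0.23770235]
```

View pics/scene0.png

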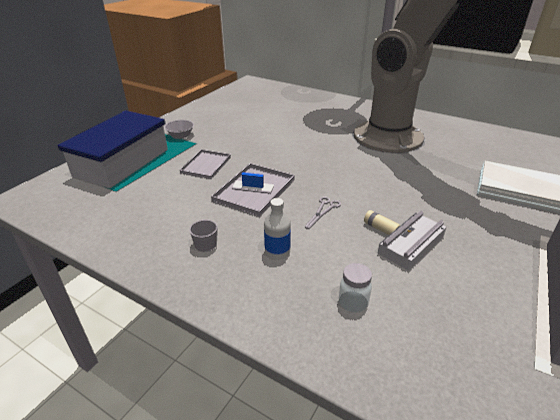

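View pics/side0.png

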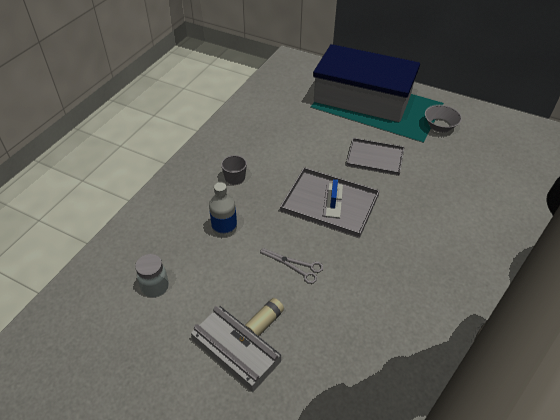

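View pics/wrist0.png

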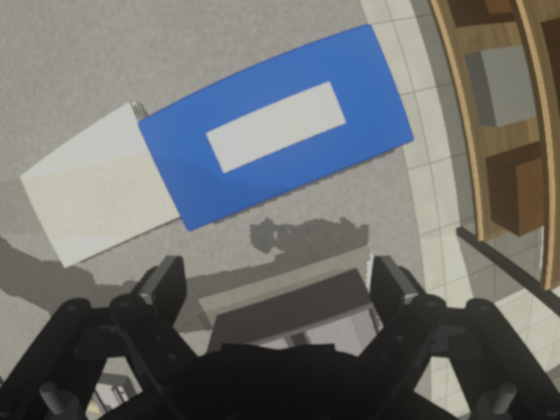

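Scene: large tray at (255,188) holding the white blade with blue fin at (252,180). The smaller look-alike tray is at (206,163). The head is at (412,240), with its handle towards (375,220). Other blue things are the box lid (115,132) and the bottle label (277,240). Side: fin at (334,193), larger tray at (330,202), smaller tray at (375,155), head at (236,344). I choose the blade in the larger tray and will check it in a crop.

```bash
python3 - <<'E'
from h import *
s=load('scene');d=load('side')
a=cv2.resize(s['image'][150:270,200:460],None,fx=3,fy=3,interpolation=cv2.INTER_CUBIC)[:360]
cv2.imwrite('pics/c1.png',a[:,:,::-1])
b=cv2.resize(d['image'][150:400,170:410],None,fx=2.4,fy=2.4,interpolation=cv2.INTER_CUBIC)
cv2.imwrite('pics/c2.png',b[:,:,::-1])
for n,f,boxs in (('scene',s,dict(fin=(225,165,290,200))),('side',d,dict(fin=(320,170,350,220)))):
    C=cloud(f);im=f['image'].astype(int)
    x0,y0,x1,y1=boxs['fin']
    m=np.zeros((420,560),bool);m[y0:y1,x0:x1]=True
    m&=(im[:,:,2]>im[:,:,0]+50)&(f['range_z']>0)
    P=C[m];print(n,'fin',len(P),P.mean(0),P.min(0),P.max(0))
    t=P[P[:,2]>P[:,2].max()-0.008];print(' top',len(t),t.mean(0))
    print('table z',C[300,350] if n=='side' else C[330,250])
E
```

```text
scene fin 279 [ 0.51419463 -0.21434811  0.02883352] [ 4.39042694e-01 -2.81875148e-01 -3.62239728e-04] [ 0.53035345 -0.1826965   0.04748452]
 top 77 [ 0.51556615 -0.21277034  0.04355122]
table z [9.12033289e-01 5.41435674e-02 6.24215707e-05]
side fin 88 [ 0.50946942 -0.2119514   0.04723485] [ 0.49628333 -0.27563853  0.01014517] [ 0.53679728 -0.18114723  0.05128954]
 top 87 [ 0.50915531 -0.21121936  0.04766116]
table z [0.36517495 0.0302854  0.00401858]
```

View pics/c1.png

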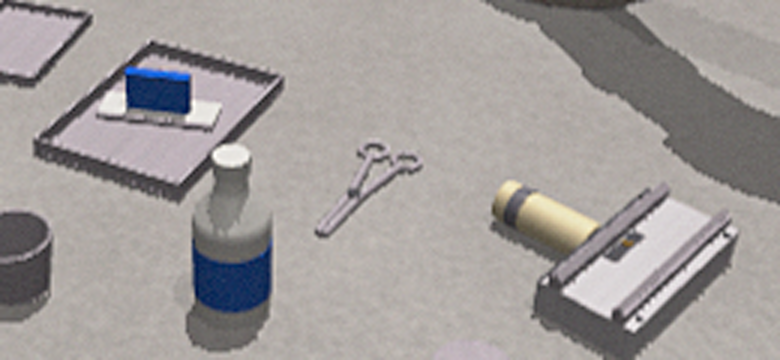

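View pics/c2.png

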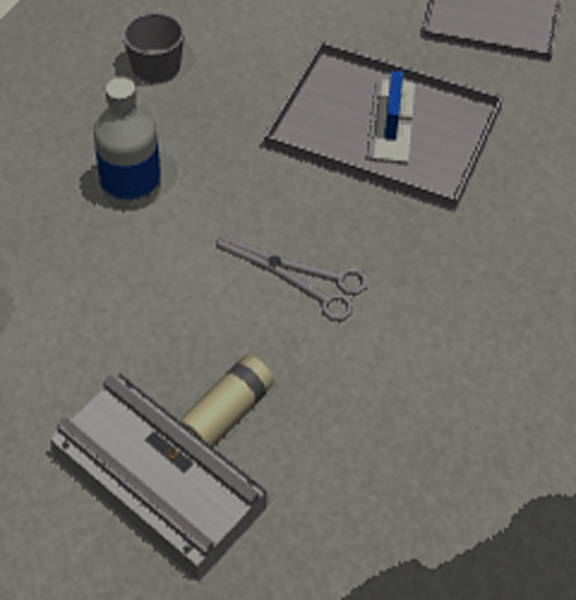

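The crops show the chosen blade in the larger tray (fin at scene (252,180)). In the head's dark slot a brass pin is visible, at about side-crop (174,455) and scene-crop (628,243). Next I measure the head and the fin line.

```bash
python3 - <<'E'
from h import *
s=load('scene');d=load('side')
for n,f,bx in (('side',d,(180,290,290,395)),('scene',s,(360,205,455,275))):
    C=cloud(f);x0,y0,x1,y1=bx
    m=np.zeros((420,560),bool);m[y0:y1,x0:x1]=1
    P=C[m&(f['range_z']>0)]
    im=f['image'].astype(int)
    cream=m&(im[:,:,0]-im[:,:,2]>35)&(im[:,:,0]>90)
    B=P[(P[:,2]>0.022)&(P[:,2]<0.055)]
    cr=C[cream]; 
    rect=cv2.minAreaRect(B[:,:2].astype(np.float32)*1000)
    print(n,len(B),rect,'cream',len(cr),cr.mean(0))
    bed=P[(P[:,2]>0.026)&(P[:,2]<0.034)];print(len(bed), bed.mean(0))
# blade fin axis
    bxf=(320,170,350,220) if n=='side' else (225,165,290,200)
    x0,y0,x1,y1=bxf
    mm=np.zeros((420,560),bool);mm[y0:y1,x0:x1]=1
    mm&=(im[:,:,2]>im[:,:,0]+50)
    pts=np.argwhere(mm)[:,::-1]
    hull=cv2.convexHull(pts.astype(np.int32)); print('blue poly',cv2.approxPolyDP(hull,1.5,True).reshape(-1,2).tolist())
    Q=C[mm&(C[:,:,2]>0.035)&(C[:,:,2]<.06)]
    print('fin',Q.mean(0),cv2.minAreaRect(Q[:,:2].astype(np.float32)*1000))
E
```

```text
side 4092 ((507.6161193847656, 196.19125366210938), (167.700439453125, 162.55465698242188), 76.9454116821289) cream 291 [0.49342742 0.16817919 0.04504468]
2721 [0.51151554 0.23026935 0.03068658]
blue poly [[333, 179], [337, 180], [335, 197], [331, 196]]
fin [ 0.50915531 -0.21121936  0.04766116] ((509.216796875, -211.18389892578125), (11.322885513305664, 61.885013580322266), 19.44890785217285)
scene 2042 ((511.62548828125, 195.93850708007812), (164.79522705078125, 165.30242919921875), 77.15650939941406) cream 277 [0.5137626  0.16247615 0.03345737]
1389 [0.52458531 0.22412441 0.02867689]
blue poly [[262, 186], [243, 185], [241, 173], [262, 174]]
fin [ 0.51627527 -0.21197646  0.04195761] ((514.0859375, -212.79380798339844), (15.907011032104492, 58.28327178955078), 20.292638778686523)
```

```bash
cat >> h.py <<'E'
def pose():
    o=r.get_obs(); return np.array(o['tcp_pos']),Rm(o['orientation']),o
def delta(p,yaw):
    """tool-frame shift (mm) and turn about tool y (deg) to reach p with tool z axis at yaw deg (mod 180) pointing down"""
    q,M,o=pose(); 
    cur=np.degrees(np.arctan2(M[1,2],M[0,2]))
    d=(yaw-cur+90)%180-90
    print('t %.2f tcp %s yaw %.2f ydown %s w %.4f F %s'%(o['clock'],q.round(4),cur,M[:,1].round(4),o['grip_width'],np.round(o['contact_force'],2)))
    print('shift tool mm',(M.T@(np.array(p)-q)*1000).round(1),'world mm',((np.array(p)-q)*1000).round(1),'turn y deg %.2f'%(-d))
    return M
E
python3 - <<'E'
from h import *
print(delta([.5,.22,.25],77).round(3))
E
```

```text
t 0.15 tcp [0.198  0.6449 0.2495] yaw 72.94 ydown [-3.0e-04 -1.4e-03 -1.0e+00] w 0.0855 F [ 0.03  0.55 -0.53]
shift tool mm [ 413.4    0.  -317.6] world mm [ 302.  -424.9    0.5] turn y deg -4.06
[[ 0.956 -0.     0.293]
 [-0.293 -0.001  0.956]
 [ 0.    -1.    -0.001]]
```

Emit:
jog_arm(motion=[[1,[0.03,0,-0.023],[0,0,0]],[1,[0.03,0,-0.023],[0,0,0]],[1,[0.03,0,-0.023],[0,0,0]],[1,[0.03,0,-0.023],[0,0,0]],[1,[0.03,0,-0.023],[0,0,0]],[1,[0.03,0,-0.023],[0,0,0]],[1,[0.03,0,-0.023],[0,0,0]],[1,[0.03,0,-0.023],[0,0,0]],[1,[0.03,0,-0.023],[0,0,0]],[1,[0.03,0,-0.023],[0,0,0]]], force=40)

```text
clock: 0.98
tcp_pos: [0.418, 0.3356, 0.2503]
orientation: [-1.558, 0.234, -0.234]
contact_force: [1.2, -0.2, 0.2]
grip_width: 0.0855
```

Emit:
jog_arm(motion=[[1,[0.03,0,-0.023],[0,-4,0]],[1,[0.03,0,-0.023],[0,0,0]],[1,[0.03,0,-0.023],[0,0,0]],[1,[0,0,0],[0,0,0]],[1,[0,0,0],[0,0,0]],[1,[0,0,0],[0,0,0]]])

```text
clock: 1.48
tcp_pos: [0.4869, 0.2486, 0.25]
orientation: [-1.563, 0.18, -0.178]
contact_force: [-0.4, 0.8, 0.2]
grip_width: 0.0853
```

```bash
python3 - <<'E'
from h import *
f=grab('wrist','w1'); print(delta([.51,-.212,.15],19.4))
E
```

```text
t 1.53 tcp [0.4865 0.2494 0.2501] yaw 77.03 ydown [-8.e-04  3.e-04 -1.e+00] w 0.0856 F [ 0.16 -0.07 -0.89]
shift tool mm [ 126.5   99.9 -444.3] world mm [  23.5 -461.4 -100.1] turn y deg 57.63
[[ 9.74490696e-01 -8.16642726e-04  2.24426415e-01]
 [-2.24426202e-01  3.44864865e-04  9.74491027e-01]
 [-8.73207794e-04 -9.99999607e-01  1.52791577e-04]]
```

View pics/w1.png

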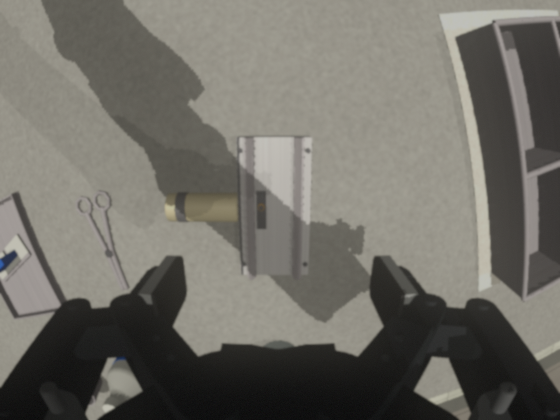

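The wrist view shows the head upright at (238–311, 137–277), with the handle to the left and the dark slot at (261,210).

```bash
python3 - <<'E'
from h import *
f=load('wrist')
c=cv2.resize(f['image'][125:290,160:325],None,fx=3.6,fy=3.6,interpolation=cv2.INTER_CUBIC)
c=np.clip(c.astype(float)*1.6,0,255).astype(np.uint8)
cv2.imwrite('pics/c3.png',c[:,:,::-1])
c=cv2.resize(f['image'][185:235,250:275],None,fx=12,fy=12,interpolation=cv2.INTER_NEAREST)
c=np.clip(c.astype(float)*2.5,0,255).astype(np.uint8)
cv2.imwrite('pics/c4.png',c[:,:,::-1])
C=[(238,137),(311,137),(308,277),(240,277)]
P=onplane(f,*np.array(C).T,0.03,True);print(P.round(4),P.mean(0))
E
```

```text
[[0.4322 0.2175 0.03  ]
 [0.4497 0.2925 0.03  ]
 [0.6094 0.2565 0.03  ]
 [0.5911 0.1773 0.03  ]] [0.52060086 0.23594983 0.03      ]
```

View pics/c3.png

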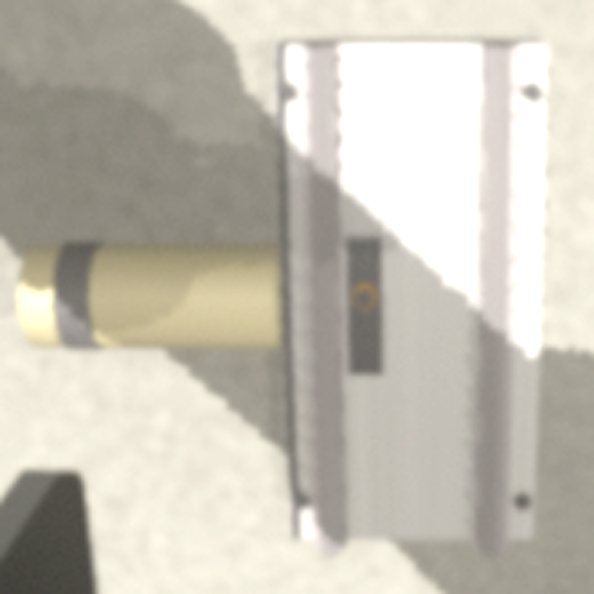

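View pics/c4.png

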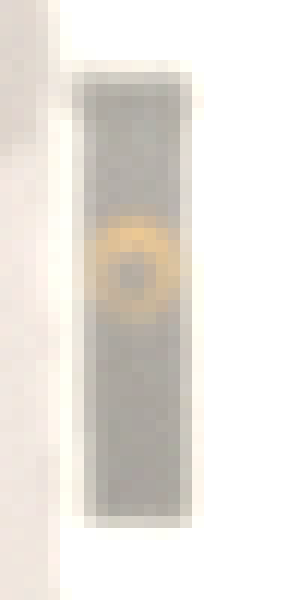

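```bash
python3 - <<'E'
from h import *
f=load('wrist')
def P(a,z): a=np.array(a,float); return onplane(f,a[:,0],a[:,1],z,True)
def c3(a): a=np.array(a,float); return a/3.6+[159.9,124.9]
def c4(a): a=np.array(a,float); return a/12+[249.5,184.5]
for nm,a in (('screws',[(290,92),(532,92),(522,501),(304,500)]),('corn',[(281,40),(549,42),(535,541),(296,541)])):
    p=P(c3(a),.03); print(nm,p[:,:2].round(4).tolist(),p.mean(0)[:2].round(4))
    for i,j in ((0,3),(1,2)): 
        e=p[j]-p[i]; print('  xdir',np.degrees(np.arctan2(e[1],e[0])).round(2),np.linalg.norm(e).round(4))
    for i,j in ((1,0),(2,3)): 
        e=p[j]-p[i]; print('  ydir-90',np.degrees(np.arctan2(e[1],e[0])).round(2)+90,np.linalg.norm(e).round(4))
sl=P(c4([(84,74),(190,74),(190,526),(84,526)]),.03);print('slot',sl[:,:2].round(4).tolist(),sl.mean(0)[:2])
pin=P(c4([(135,268)]),.034)[0,:2];print('pin',pin)
for ang in (-13,-12.5):
    a=np.radians(ang);X=np.array([np.cos(a),np.sin(a)]);Y=np.array([-np.sin(a),np.cos(a)])
    print('slot->pin along X',(pin-sl.mean(0)[:2])@X,'Y',(pin-sl.mean(0)[:2])@Y,'center from slot',sl.mean(0)[:2]-.014*Y)
E
```

```text
screws [[0.4468, 0.2165], [0.463, 0.286], [0.5915, 0.2562], [0.5751, 0.1871]] [0.5191 0.2365]
  xdir -12.9 0.1317
  xdir -13.03 0.1319
  ydir-90 -13.150000000000006 0.0713
  ydir-90 -13.299999999999997 0.071
corn [[0.4312, 0.2177], [0.4496, 0.294], [0.6071, 0.2576], [0.5893, 0.1805]] [0.5193 0.2374]
  xdir -13.24 0.1624
  xdir -13.04 0.1616
  ydir-90 -13.569999999999993 0.0785
  ydir-90 -13.010000000000005 0.0791
slot [[0.4933, 0.2227], [0.4955, 0.232], [0.5376, 0.2218], [0.5354, 0.2121]] [0.51546628 0.22215875]
pin [0.51104287 0.22329536]
slot->pin along X -0.004565719498860017 Y 0.0001124243138699754 center from slot [0.51231696 0.20851757]
slot->pin along X -0.00456456457548578 Y 0.00015226294637901052 center from slot [0.51243612 0.20849061]
```

Correction: the handle points along −103°, so head +y = −103° and head yaw = 167°. The blade yaw must therefore be about 109°, with the notch towards the robot. Head centre ≈ (0.519, 0.2364), and the pin is at about +4.6 mm along head x. Now over to the tray.

Emit:
jog_arm(motion=[[1,[0.009,0,-0.032],[0,0,0]],[1,[0.009,0,-0.032],[0,0,0]],[1,[0.009,0,-0.032],[0,0,0]],[1,[0.009,0,-0.032],[0,0,0]],[1,[0.009,0,-0.032],[0,0,0]],[1,[0.009,0,-0.032],[0,0,0]],[1,[0.009,0,-0.032],[0,0,0]],[1,[0.009,0,-0.032],[0,0,0]],[1,[0.009,0,-0.032],[0,0,0]],[1,[0.009,0,-0.032],[0,0,0]]])

```text
clock: 2.37
tcp_pos: [0.5026, -0.0834, 0.2503]
orientation: [-1.563, 0.176, -0.176]
contact_force: [1.2, 0.9, -0.6]
grip_width: 0.0852
```

Emit:
jog_arm(motion=[[1,[0.012,0,-0.041],[0,0,0]],[1,[0.012,0,-0.041],[0,0,0]],[1,[0.012,0,-0.041],[0,0,0]],[1,[0,0,0],[0,7,0]],[1,[0,0,0],[0,7,0]],[1,[0,0,0],[0,7,0]],[1,[0,0,0],[0,7,0]],[1,[0,0,0],[0,7,0]],[1,[0,0,0],[0,7,0]],[1,[0,0,0],[0,7,0]]])

```text
clock: 3.2
tcp_pos: [0.5104, -0.2065, 0.25]
orientation: [-1.4, 0.845, -0.844]
contact_force: [-0.1, 0.0, 0.1]
grip_width: 0.0856
```

Emit:
jog_arm(motion=[[1,[0,0.03,0],[0,7,0]],[1,[0,0.03,0],[0,1.6,0]],[1,[0,0,0],[0,0,0]],[1,[0,0,0],[0,0,0]],[1,[0,0,0],[0,0,0]]])

```text
clock: 3.62
tcp_pos: [0.5106, -0.2081, 0.1914]
orientation: [-1.351, 0.954, -0.956]
contact_force: [0.6, -0.2, 0.5]
grip_width: 0.0856
```

```bash
python3 - <<'E'
from h import *
f=grab('wrist','w2'); delta([.51,-.212,.037],19.4)
E
```

```text
t 3.67 tcp [ 0.5109 -0.2085  0.1919] yaw 19.45 ydown [ 2.3e-03 -3.0e-04 -1.0e+00] w 0.0855 F [ 0.36  0.17 -0.18]
shift tool mm [  2.8 154.9  -2.4] world mm [  -0.9   -3.5 -154.9] turn y deg 0.05
```

View pics/w2.png

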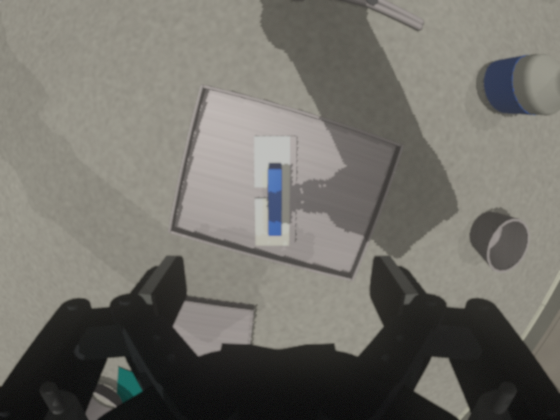

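The wrist view shows the fin at (274,199) with its long axis upright. The notch is at (259,192) on the robot side and the steel edge is on the right at (296,190), which confirms yaw ≈109°. Refining the grasp now.

```bash
python3 - <<'E'
from h import *
f=load('wrist');im=f['image'].astype(int)
m=np.zeros((420,560),bool);m[150:250,255:300]=1
m&=(im[:,:,2]>im[:,:,0]+60)
v,u=np.nonzero(m);P=onplane(f,u,v,np.full(len(u),.047),True)
print(len(u),u.min(),u.max(),v.min(),v.max(),cv2.minAreaRect((P[:,:2]*1000).astype(np.float32)))
c=cv2.resize(f['image'][125:255,240:310],None,fx=4.5,fy=4.5,interpolation=cv2.INTER_CUBIC)
cv2.imwrite('pics/c5.png',np.clip(c[:,:,::-1]*1.3,0,255))
E
```

```text
463 268 280 169 234 ((510.1134033203125, -213.64236450195312), (10.13711166381836, 57.644378662109375), 19.589643478393555)[ WARN:0@0.550] global loadsave.cpp:1063 imwrite_ Unsupported depth image for selected encoder is fallbacked to CV_8U.
```

View pics/c5.png

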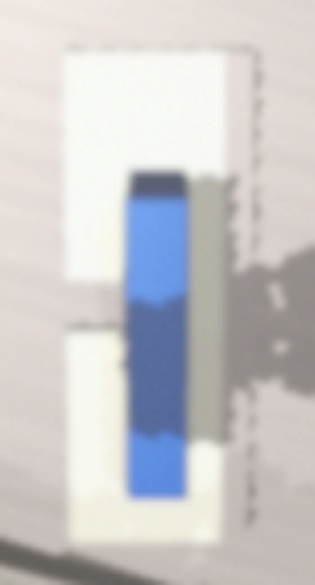

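```bash
python3 - <<'E'
from h import *
delta([.5101,-.213,.038],19.5)
E
```

```text
t 3.67 tcp [ 0.5109 -0.2085  0.1919] yaw 19.45 ydown [ 2.3e-03 -3.0e-04 -1.0e+00] w 0.0855 F [ 0.36  0.17 -0.18]
shift tool mm [  3.8 153.9  -2.6] world mm [  -0.8   -4.5 -153.9] turn y deg -0.05
```

Emit:
jog_arm(motion=[[1,[0.004,0.02,-0.0024],[0,0,0]],[1,[0,0.03,0],[0,0,0]],[1,[0,0.03,0],[0,0,0]],[1,[0,0.03,0],[0,0,0]],[1,[0,0.02,0],[0,0,0]],[1,[0,0.015,0],[0,0,0]],[1,[0,0.009,0],[0,0,0]],[1,[0,0,0],[0,0,0]],[1,[0,0,0],[0,0,0]],[1,[0,0,0],[0,0,0]]])

```text
clock: 4.5
tcp_pos: [0.51, -0.2136, 0.0378]
orientation: [-1.349, 0.955, -0.959]
contact_force: [-0.0, -0.1, -0.1]
grip_width: 0.0851
```

```bash
python3 - <<'E'
from h import *
delta([.5101,-.213,.038],19.5)
f=grab('wrist','w3')
E
```

```text
t 4.50 tcp [ 0.51   -0.2136  0.0378] yaw 19.35 ydown [ 2.6e-03 -6.0e-04 -1.0e+00] w 0.0851 F [-0.05 -0.12 -0.12]
shift tool mm [-0.6 -0.2  0.3] world mm [0.1 0.6 0.2] turn y deg -0.15
```

View pics/w3.png

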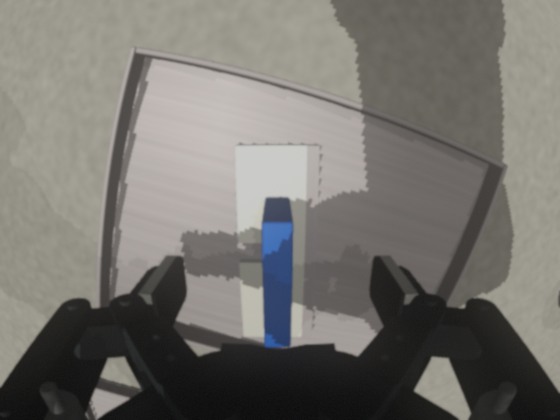

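The fin sits centred between the fingers at (278,285). Closing.

Emit:
jog_arm(motion=[[0,[0,0,0],[0,0,0]],[0,[0,0,0],[0,0,0]],[0,[0,0,0],[0,0,0]],[0,[0,0,0],[0,0,0]],[0,[0,0,0],[0,0,0]],[0,[0,0,0],[0,0,0]],[0,[0,0,0],[0,0,0]],[0,[0,0,0],[0,0,0]],[0,[0,0,0],[0,0,0]],[0,[0,0,0],[0,0,0]]], force=40)

```text
clock: 5.38
tcp_pos: [0.5089, -0.2132, 0.0364]
orientation: [-1.35, 0.957, -0.957]
contact_force: [0.3, 0.8, 2.5]
grip_width: 0.0118
```

Emit:
jog_arm(motion=[[0,[0,0,0],[0,0,0]],[0,[0,0,0],[0,0,0]],[0,[0,-0.01,0],[0,0,0]],[0,[0,-0.02,0],[0,0,0]],[0,[0,-0.03,0],[0,0,0]],[0,[0,-0.03,0],[0,0,0]],[0,[0,-0.03,0],[0,0,0]],[0,[0,-0.03,0],[0,0,0]],[0,[0,0,0],[0,0,0]],[0,[0,0,0],[0,0,0]]])

```text
clock: 6.22
tcp_pos: [0.5097, -0.2134, 0.1882]
orientation: [-1.348, 0.954, -0.959]
contact_force: [1.2, -0.4, -1.8]
grip_width: 0.0112
```

```bash
python3 - <<'E'
from h import *
delta([.519,.2364,.2],77)
f=grab('wrist','w4')
E
```

```text
t 6.22 tcp [ 0.5097 -0.2134  0.1882] yaw 19.34 ydown [ 3.7e-03 -3.0e-04 -1.0e+00] w 0.0112 F [ 1.16 -0.38 -1.77]
shift tool mm [-421.3  -11.9  157.8] world mm [  9.3 449.8  11.8] turn y deg -57.66
```

View pics/w4.png

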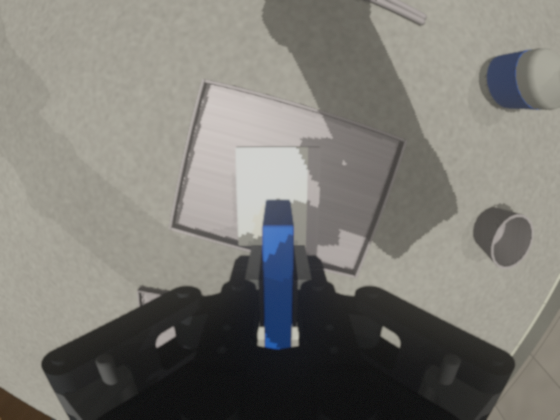

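Blade held and lifted; its far end is visible at (237–308,147). Carrying it over to the head.

Emit:
jog_arm(motion=[[0,[0,0,0],[0,-7.1,0]],[0,[0,0,0],[0,-7.1,0]],[0,[0,0,0],[0,-7.1,0]],[0,[0,0,0],[0,-7.1,0]],[0,[0,0,0],[0,-7.1,0]],[0,[0,0,0],[0,-7.1,0]],[0,[0,0,0],[0,-7.1,0]],[0,[0,0,0],[0,-7.1,0]],[0,[0,0,0],[0,-0.8,0]],[0,[0,0,0],[0,0,0]]])

```text
clock: 7.1
tcp_pos: [0.5079, -0.213, 0.1851]
orientation: [-1.563, 0.183, -0.179]
contact_force: [-0.1, 0.8, -0.6]
grip_width: 0.0115
```

Emit:
jog_arm(motion=[[0,[-0.007,0,0.033],[0,0,0]],[0,[-0.007,0,0.033],[0,0,0]],[0,[-0.007,0,0.033],[0,0,0]],[0,[-0.007,0,0.033],[0,0,0]],[0,[-0.007,0,0.033],[0,0,0]],[0,[-0.007,0,0.033],[0,0,0]],[0,[-0.007,0,0.033],[0,0,0]],[0,[-0.007,0,0.033],[0,0,0]],[0,[-0.007,0,0.033],[0,0,0]],[0,[-0.007,0,0.033],[0,0,0]]])

```text
clock: 7.93
tcp_pos: [0.5145, 0.1256, 0.1857]
orientation: [-1.564, 0.183, -0.181]
contact_force: [1.0, 0.5, -0.6]
grip_width: 0.0116
```

Emit:
jog_arm(motion=[[0,[-0.007,0,0.033],[0,0,0]],[0,[-0.007,0,0.033],[0,0,0]],[0,[-0.005,0,0.024],[0,0,0]],[0,[0,0,0.015],[0,0,0]],[0,[0,0,0],[0,0,0]],[0,[0,0,0],[0,0,0]],[0,[0,0,0],[0,0,0]],[0,[0,0,0],[0,0,0]]])

```text
clock: 8.6
tcp_pos: [0.5207, 0.2283, 0.1861]
orientation: [-1.564, 0.182, -0.182]
contact_force: [-0.2, -0.2, 0.5]
grip_width: 0.0113
```

```bash
python3 - <<'E'
from h import *
M=delta([.519,.2364,.1],76.9); print(M.round(4))
f=grab('wrist','w5'); grab('side','s5'); s=grab('scene','sc5')
c=cv2.resize(f['image'][100:350,180:380],None,fx=2.4,fy=2.4,interpolation=cv2.INTER_CUBIC)
cv2.imwrite('pics/c6.png',c[:,:,::-1])
E
```

```text
t 8.60 tcp [0.5207 0.2283 0.1861] yaw 76.72 ydown [-4.0e-04 -1.1e-03 -1.0e+00] w 0.0113 F [-0.18 -0.24  0.46]
shift tool mm [-3.5 86.1  7.6] world mm [ -1.7   8.1 -86.1] turn y deg -0.18
[[ 9.733e-01 -4.000e-04  2.296e-01]
 [-2.296e-01 -1.100e-03  9.733e-01]
 [-1.000e-04 -1.000e+00 -1.200e-03]]
```

View pics/c6.png

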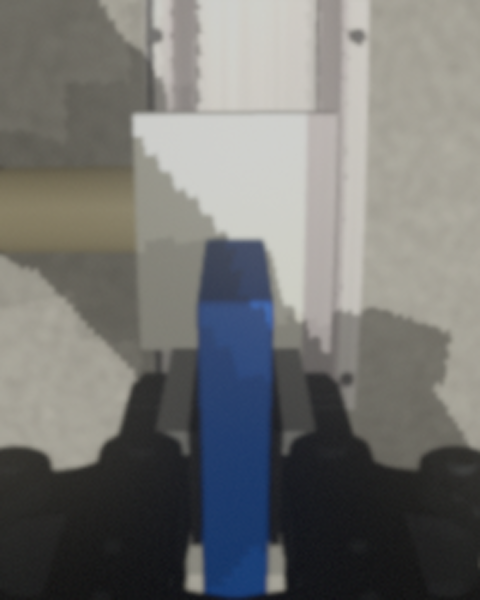

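View pics/s5.png

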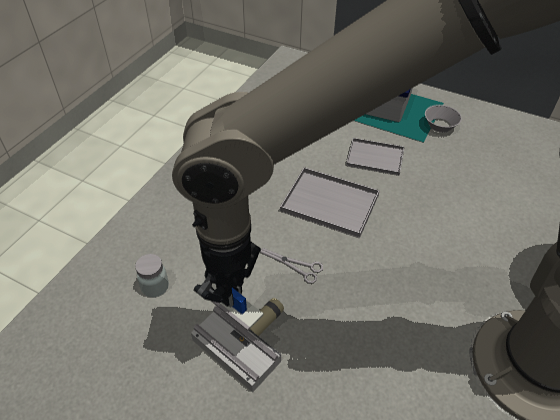

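View pics/sc5.png

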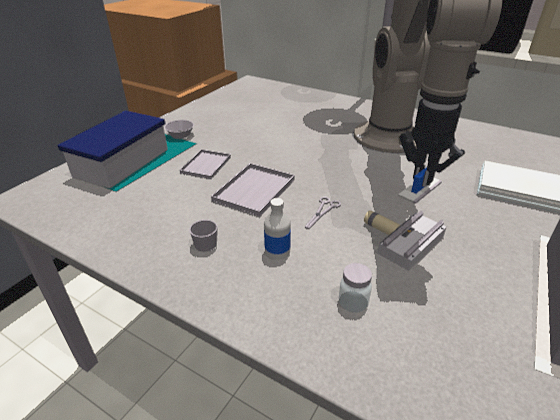

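The blade hangs over the head, its far edge at crop y=114 from x=133 to 337. Measuring the blade against the TCP, and the head's screws again in the same view.

```bash
python3 - <<'E'
from h import *
f=load('wrist'); q,M,o=pose()
def px(a): return np.array(a,float)/2.4+[179.8,99.8]
def P(a,z): a=px(a); return onplane(f,a[:,0],a[:,1],z,True)
zt=q[2]-.034+.005
b=P([(133,114),(337,114),(141,349)],zt)
a=np.radians(166.9);X=np.array([np.cos(a),np.sin(a)]);Y=np.array([-np.sin(a),np.cos(a)])
for p in b: e=p[:2]-q[:2]; print('blade corner rel tcp in head axes mm',(e@X*1000).round(1),(e@Y*1000).round(1))
e=b[0]-b[1];print('blade ydir yaw',np.degrees(np.arctan2(e[1],e[0]))-90+360)
e=b[0]-b[2];print('blade xdir yaw',np.degrees(np.arctan2(e[1],e[0])))
s=P([(157,36),(357,36),(346,379)],.03);print(s.round(4)); h=(s[0]+s[2])/2;print('head centre from diagonal', h)
E
```

```text
blade corner rel tcp in head axes mm 53.1 21.5
blade corner rel tcp in head axes mm 53.0 -18.4
blade corner rel tcp in head axes mm 3.7 21.6
blade ydir yaw 166.7249550987383
blade xdir yaw 166.7893130382274
[[0.4468 0.2164 0.03  ]
 [0.4627 0.2857 0.03  ]
 [0.5914 0.2559 0.03  ]]
head centre from diagonal [0.51909312 0.23613873 0.03      ]
```

Emit:
jog_arm(motion=[[0,[-0.005,0,0.0044],[0,0,0]],[0,[-0.005,0,0.0044],[0,-0.2,0]],[0,[0,0.02,0],[0,0,0]],[0,[0,0.025,0],[0,0,0]],[0,[0,0.025,0],[0,0,0]],[0,[0,0.015,0],[0,0,0]],[0,[0,0.01,0],[0,0,0]],[0,[0,0,0],[0,0,0]],[0,[0,0,0],[0,0,0]],[0,[0,0,0],[0,0,0]]])

```text
clock: 9.58
tcp_pos: [0.5134, 0.2421, 0.0923]
orientation: [-1.562, 0.175, -0.177]
contact_force: [0.5, 0.8, -0.6]
grip_width: 0.0114
```

```bash
python3 - <<'E'
from h import *
M=delta([.5191,.2361,.1],76.9)
f=grab('wrist','w6'); d=grab('side','s6'); s=grab('scene','sc6')
c=cv2.resize(f['image'][50:300,180:380],None,fx=2.4,fy=2.4,interpolation=cv2.INTER_CUBIC)
cv2.imwrite('pics/c7.png',c[:,:,::-1])
c=cv2.resize(d['image'][280:400,170:310],None,fx=5,fy=5,interpolation=cv2.INTER_CUBIC)
cv2.imwrite('pics/c8.png',c[:,:,::-1])
c=cv2.resize(s['image'][190:280,350:470],None,fx=6,fy=6,interpolation=cv2.INTER_CUBIC)
cv2.imwrite('pics/c9.png',c[:,:,::-1])
E
```

```text
t 9.58 tcp [0.5134 0.2421 0.0923] yaw 77.15 ydown [ 0.0015  0.001  -1.    ] w 0.0114 F [ 0.5   0.77 -0.57]
shift tool mm [ 6.9 -7.7 -4.5] world mm [ 5.7 -6.   7.7] turn y deg 0.25
```

View pics/c7.png

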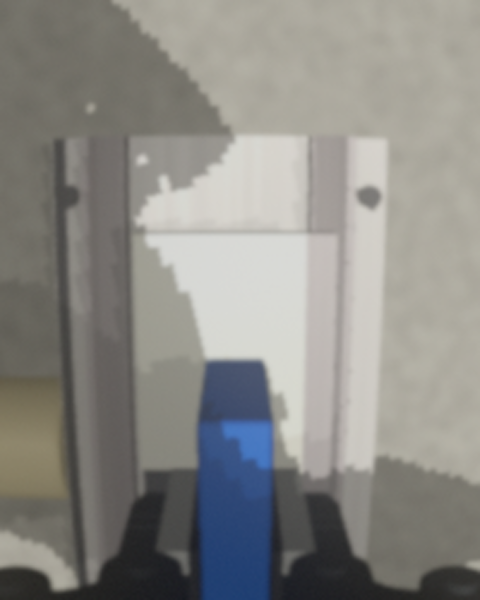

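View pics/c8.png

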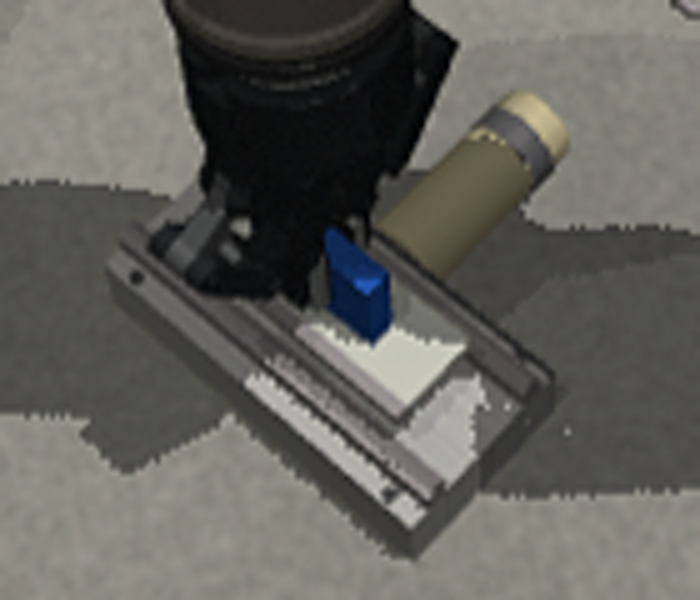

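View pics/c9.png

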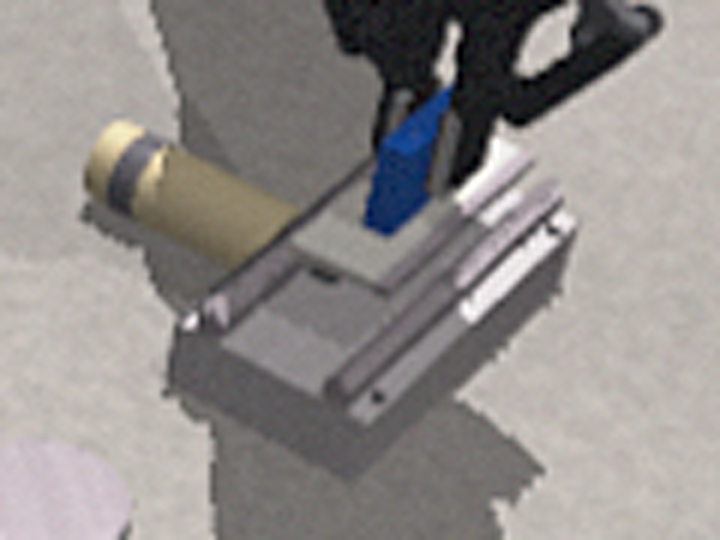

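The blade sits over the channel, just above the rails. Blade edges are at x=133–338 (y=233), the screws at (70,196) and (369,197), and the block end at y=138.

```bash
python3 - <<'E'
from h import *
f=load('wrist'); q,M,o=pose()
def px(a): return np.array(a,float)/2.4+[179.8,49.8]
def P(a,z): a=px(a); return onplane(f,a[:,0],a[:,1],z,True)
zt=q[2]-.034+.005
a=np.radians(166.9);X=np.array([np.cos(a),np.sin(a)]);Y=np.array([-np.sin(a),np.cos(a)])
H=lambda p:(np.stack([(p[:,:2]-q[:2])@X,(p[:,:2]-q[:2])@Y],-1)*1000).round(1).tolist()
print('blade',H(P([(133,233),(338,233),(138,470)],zt)))
print('screws',H(P([(70,196),(369,197)],.03)))
print('block end',H(P([(56,138),(387,138)],.03)))
E
```

```text
blade [[53.4, 20.8], [53.5, -19.4], [3.5, 21.2]]
screws [[59.4, 40.3], [59.3, -31.2]]
block end [[73.6, 43.5], [73.6, -35.3]]
```

```bash
python3 - <<'E'
from h import *
f=load('wrist'); q,M,o=pose()
c=cv2.resize(f['image'][100:160,190:350],None,fx=5,fy=5,interpolation=cv2.INTER_CUBIC)
cv2.imwrite('pics/c10.png',np.clip(c[:,:,::-1].astype(float)*1.3,0,255).astype(np.uint8))
def px(a): return np.array(a,float)/2.4+[179.8,49.8]
def P(a,z): a=px(a); return onplane(f,a[:,0],a[:,1],z,True)
a=np.radians(166.9);X=np.array([np.cos(a),np.sin(a)]);Y=np.array([-np.sin(a),np.cos(a)])
H=lambda p:(np.stack([(p[:,:2]-q[:2])@X,(p[:,:2]-q[:2])@Y],-1)*1000).round(1).tolist()
for z in (.03,.039,.0435): print(z,H(P([(92,200),(129,200),(310,200),(348,200)],z)))
E
```

```text
0.03 [[58.3, 34.9], [58.2, 25.9], [58.2, -17.0], [58.4, -26.1]]
0.039 [[58.8, 33.3], [58.6, 24.7], [58.7, -16.1], [58.9, -24.8]]
0.0435 [[59.0, 32.4], [58.9, 24.1], [58.9, -15.7], [59.1, -24.2]]
```

View pics/c10.png

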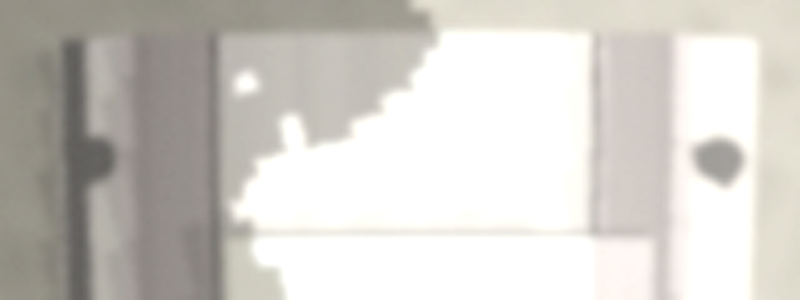

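Emit:
jog_arm(motion=[[0,[0,0,-0.0037],[0,0,0]],[0,[0,0,0],[0,0,0]],[0,[0,0.004,0],[0,0,0]],[0,[0,0.004,0],[0,0,0]],[0,[0,0.003,0],[0,0,0]],[0,[0,0,0],[0,0,0]],[0,[0,0,0],[0,0,0]],[0,[0,0,0],[0,0,0]]])

```text
clock: 10.4
tcp_pos: [0.5119, 0.2379, 0.0802]
orientation: [-1.564, 0.176, -0.176]
contact_force: [-0.3, 0.2, -1.0]
grip_width: 0.0112
```

```bash
python3 - <<'E'
from h import *
M=delta([.5191,.2361,.064],76.9)
f=grab('wrist','w7')
c=cv2.resize(f['image'][40:290,180:380],None,fx=2.4,fy=2.4,interpolation=cv2.INTER_CUBIC)
cv2.imwrite('pics/c11.png',np.clip(c[:,:,::-1].astype(float)*1.2,0,255).astype(np.uint8))
E
```

```text
t 10.40 tcp [0.5119 0.2379 0.0802] yaw 77.14 ydown [-1.e-04 -1.e-04 -1.e+00] w 0.0112 F [-0.32  0.19 -1.03]
shift tool mm [ 7.4 16.2 -0.2] world mm [  7.2  -1.8 -16.2] turn y deg 0.24
```

View pics/c11.png

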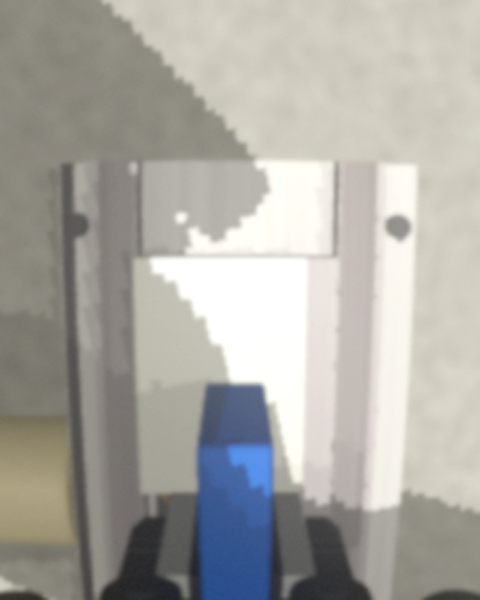

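The blade is centred between the rails (edges 134 and 338 against rail bases 140 and 335), and brass shows through the notch at (165,498). Checking the numbers and the notch crop.

```bash
python3 - <<'E'
from h import *
f=load('wrist'); q,M,o=pose()
def px(a): return np.array(a,float)/2.4+[179.8,39.8]
def P(a,z): a=px(a); return onplane(f,a[:,0],a[:,1],z,True)
a=np.radians(166.9);X=np.array([np.cos(a),np.sin(a)]);Y=np.array([-np.sin(a),np.cos(a)])
H=lambda p:(np.stack([(p[:,:2]-q[:2])@X,(p[:,:2]-q[:2])@Y],-1)*1000).round(1).tolist()
print('blade',H(P([(134,256),(338,256),(140,492)],q[2]-.029)))
print('screws',H(P([(78,226),(398,227)],.03)),'base',H(P([(140,240),(335,240)],.03)),'end',H(P([(65,163),(417,163)],.03)))
print('pin',H(P([(165,498)],.034)))
c=cv2.resize(f['image'][230:265,232:272],None,fx=15,fy=15,interpolation=cv2.INTER_NEAREST)
cv2.imwrite('pics/c12.png',np.clip(c[:,:,::-1].astype(float)*1.8,0,255).astype(np.uint8))
E
```

```text
blade [[53.6, 20.8], [53.8, -19.2], [4.0, 21.0]]
screws [[58.7, 36.2], [58.8, -35.5]] base [[55.2, 22.2], [55.4, -21.2]] end [[73.0, 38.9], [73.4, -39.5]]
pin [[-4.7, 17.3]]
```

View pics/c12.png

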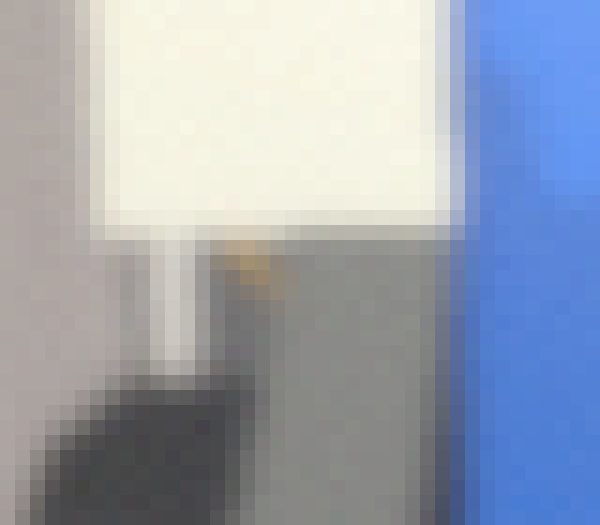

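Emit:
jog_arm(motion=[[0,[0.0004,0,0.0004],[0,0.2,0]],[0,[0,0.002,0],[0,0,0]],[0,[0,0.002,0],[0,0,0]],[0,[0,0.002,0],[0,0,0]],[0,[0,0.002,0],[0,0,0]],[0,[0,0,0],[0,0,0]],[0,[0,0,0],[0,0,0]],[0,[0,0,0],[0,0,0]]])

```text
clock: 11.12
tcp_pos: [0.5124, 0.2382, 0.0723]
orientation: [-1.563, 0.179, -0.179]
contact_force: [-0.2, -0.3, -1.2]
grip_width: 0.0114
```

Emit:
jog_arm(motion=[[0,[0,0.001,0],[0,0,0]],[0,[0,0,0],[0,0,0]],[0,[0,0.001,0],[0,0,0]],[0,[0,0,0],[0,0,0]],[0,[0,0,0],[0,0,0]]])

```text
clock: 11.53
tcp_pos: [0.5123, 0.2382, 0.0703]
orientation: [-1.563, 0.179, -0.179]
contact_force: [-0.3, -0.3, -0.8]
grip_width: 0.0116
```

Emit:
jog_arm(motion=[[0,[0,0.001,0],[0,0,0]],[0,[0,0,0],[0,0,0]],[0,[0,0.001,0],[0,0,0]],[0,[0,0,0],[0,0,0]],[0,[0,0,0],[0,0,0]]])

```text
clock: 11.95
tcp_pos: [0.5123, 0.2382, 0.0682]
orientation: [-1.563, 0.179, -0.179]
contact_force: [-0.2, 0.4, -0.7]
grip_width: 0.011
```

Emit:
jog_arm(motion=[[0,[0,0.001,0],[0,0,0]],[0,[0,0,0],[0,0,0]],[0,[0,0,0],[0,0,0]]])

```text
clock: 12.2
tcp_pos: [0.5123, 0.2382, 0.0672]
orientation: [-1.563, 0.179, -0.179]
contact_force: [0.2, 0.2, 0.3]
grip_width: 0.0115
```

Emit:
jog_arm(motion=[[0,[0,0.001,0],[0,0,0]],[0,[0,0,0],[0,0,0]],[0,[0,0,0],[0,0,0]]])

```text
clock: 12.45
tcp_pos: [0.5123, 0.2382, 0.0663]
orientation: [-1.563, 0.179, -0.179]
contact_force: [-0.3, 0.1, -0.7]
grip_width: 0.0114
```

Past the pin-top height with no force, so the notch is probably over the pin. Continuing.

Emit:
jog_arm(motion=[[0,[0,0.001,0],[0,0,0]],[0,[0,0,0],[0,0,0]],[0,[0,0,0],[0,0,0]]])

```text
clock: 12.7
tcp_pos: [0.5123, 0.2382, 0.0652]
orientation: [-1.563, 0.179, -0.179]
contact_force: [0.3, -0.8, -0.7]
grip_width: 0.0115
```

Emit:
jog_arm(motion=[[0,[0,0.001,0],[0,0,0]],[0,[0,0,0],[0,0,0]],[0,[0,0,0],[0,0,0]]])

```text
clock: 12.95
tcp_pos: [0.5123, 0.2382, 0.0642]
orientation: [-1.563, 0.179, -0.179]
contact_force: [0.3, 0.1, -0.5]
grip_width: 0.0113
```

Emit:
jog_arm(motion=[[0,[0,0.0007,0],[0,0,0]],[0,[0,0,0],[0,0,0]],[0,[0,0,0],[0,0,0]]])

```text
clock: 13.2
tcp_pos: [0.5123, 0.2382, 0.0636]
orientation: [-1.563, 0.179, -0.179]
contact_force: [0.1, -0.7, -1.0]
grip_width: 0.0115
```

Emit:
jog_arm(motion=[[0,[0,0.0006,0],[0,0,0]],[0,[0,0,0],[0,0,0]],[0,[0,0,0],[0,0,0]]])

```text
clock: 13.45
tcp_pos: [0.5124, 0.2382, 0.0634]
orientation: [-1.563, 0.179, -0.179]
contact_force: [-2.2, -1.0, 4.6]
grip_width: 0.0114
```

Emit:
jog_arm(motion=[[0,[0,0.0005,0],[0,0,0]],[0,[0,0,0],[0,0,0]],[0,[0,0,0],[0,0,0]]])

```text
clock: 13.7
tcp_pos: [0.5124, 0.2382, 0.0633]
orientation: [-1.563, 0.179, -0.179]
contact_force: [-3.2, -0.7, 9.8]
grip_width: 0.0113
```

Contact came at TCP 0.0634 m. At the grasp the TCP was 33.4 mm above the underside, so the underside is at about 0.030, on the bed. I'll look before letting go.

```bash
python3 - <<'E'
from h import *
delta([.5191,.2361,.064],76.9)
f=grab('wrist'); d=grab('side'); s=grab('scene')
A=cv2.resize(f['image'][40:290,180:380],None,fx=2.2,fy=2.2,interpolation=cv2.INTER_CUBIC)
B=cv2.resize(s['image'][195:275,355:455],(355,284),interpolation=cv2.INTER_CUBIC)
D=cv2.resize(d['image'][290:390,180:300],(355,266),interpolation=cv2.INTER_CUBIC)
c=np.hstack([A,np.vstack([B,D])]);cv2.imwrite('pics/c13.png',c[:,:,::-1])
E
```

```text
t 13.70 tcp [0.5124 0.2382 0.0633] yaw 76.93 ydown [ 0.e+00  4.e-04 -1.e+00] w 0.0113 F [-3.21 -0.71  9.76]
shift tool mm [ 7.  -0.7 -0.6] world mm [ 6.7 -2.1  0.7] turn y deg 0.03
```

View pics/c13.png

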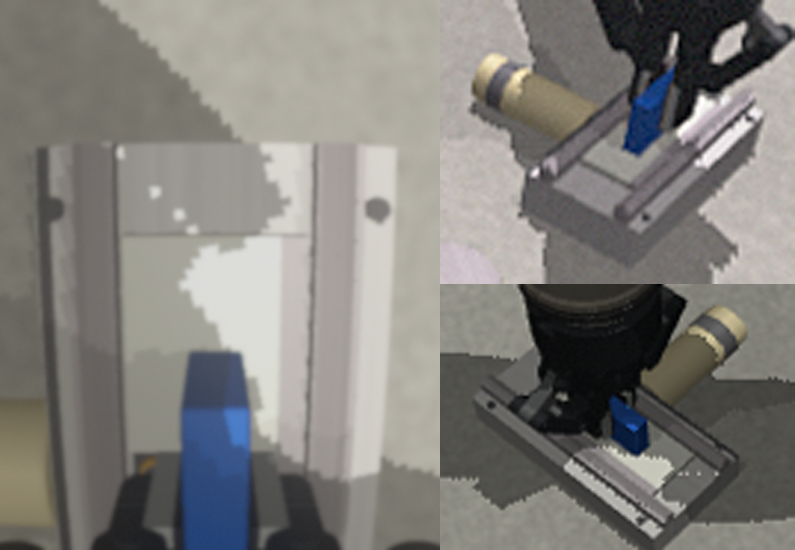

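The blade lies flat between the rails with the brass pin showing in its notch at (148,467). I'll relieve the press, then open and withdraw.

Emit:
jog_arm(motion=[[0,[0,-0.0008,0],[0,0,0]],[0,[0,0,0],[0,0,0]],[0.4,[0,0,0],[0,0,0]],[0.4,[0,0,0],[0,0,0]],[0.4,[0,0,0],[0,0,0]],[0.4,[0,0,0],[0,0,0]],[0.4,[0,0,0],[0,0,0]],[0.4,[0,0,0],[0,0,0]]])

```text
clock: 14.52
tcp_pos: [0.5124, 0.2382, 0.0632]
orientation: [-1.563, 0.179, -0.179]
contact_force: [0.3, -0.9, -0.0]
grip_width: 0.0344
```

Emit:
jog_arm(motion=[[0.4,[0,-0.005,0],[0,0,0]],[0.4,[0,-0.01,0],[0,0,0]],[0.4,[0,-0.02,0],[0,0,0]],[0.4,[0,-0.03,0],[0,0,0]],[0.4,[0,-0.03,0],[0,0,0]],[0.4,[0,-0.03,0],[0,0,0]],[0.4,[0,0,0],[0,0,0]],[0.4,[0,0,0],[0,0,0]],[0.4,[0,0,0],[0,0,0]]])

```text
clock: 15.27
tcp_pos: [0.5121, 0.2381, 0.1886]
orientation: [-1.563, 0.179, -0.179]
contact_force: [0.6, 0.5, 0.6]
grip_width: 0.0342
```

```bash
python3 - <<'E'
from h import *
delta([.5191,.2361,.064],76.9)
f=grab('wrist'); d=grab('side'); s=grab('scene')
A=cv2.resize(f['image'][110:310,180:340],None,fx=2.75,fy=2.75,interpolation=cv2.INTER_CUBIC)
B=cv2.resize(s['image'][195:275,355:455],(355,284),interpolation=cv2.INTER_CUBIC)
D=cv2.resize(d['image'][290:390,180:300],(355,266),interpolation=cv2.INTER_CUBIC)
c=np.hstack([A,np.vstack([B,D])]);cv2.imwrite('pics/c14.png',c[:,:,::-1])
E
```

```text
t 15.27 tcp [0.5121 0.2381 0.1886] yaw 76.94 ydown [ 1.e-04  3.e-04 -1.e+00] w 0.0342 F [0.64 0.48 0.55]
shift tool mm [  7.3 124.6  -0.4] world mm [   7.    -2.  -124.6] turn y deg 0.04
```

View pics/c14.png

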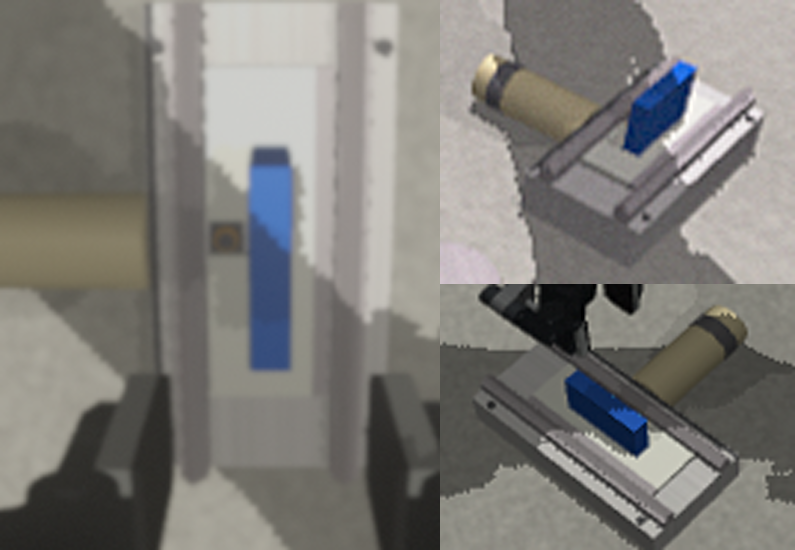

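The wrist view shows the brass pin centred in the notch at (226,238), the blade flat in the channel and the gripper clear. One depth check of the plate, then I hand in.

```bash
python3 - <<'E'
from h import *
f=load('wrist');Z=f['range_z']
u,v=np.meshgrid(np.arange(560),np.arange(420))
# fisheye: range along optical axis
d=ray(f,u,v,True)@Rm(f['orientation']); 
P=(d*(Z/d[...,2])[...,None])@Rm(f['orientation']).T+np.array(f['xyz'])
def reg(x0,x1,y0,y1): # crop px
    s=P[110+int(y0/2.75):110+int(y1/2.75),180+int(x0/2.75):180+int(x1/2.75),2];return np.median(s).round(4)
print('plate far',reg(215,240,80,140),'plate near',reg(215,240,330,385),'plate right',reg(298,312,170,350),'bed near',reg(220,310,410,450),'bed far',reg(215,310,20,50))
r.hand_in()
E
```

```text
plate far 0.0347 plate near 0.0347 plate right 0.0347 bed near 0.0298 bed far 0.0298
the job is handed in; nothing more can be done
```

I took the blade from the larger tray by its blue fin and laid it in the head's channel. Its notch dropped over the brass pin, I let go, drew the arm up clear and handed the job in at about 15 s. The cameras had already shown the pin about 4.7 mm along head x from the slot's middle, so no search was needed. The most force I read while lowering the blade was about 10 N.

**Last checks, after release:**
- **Height and tilt:** the plate's top measured 34.7 mm at both ends and on the steel-edge side, and the bed 29.8 mm. That puts the underside on the bed, with no measurable tilt.
- **Fit:** the wrist picture showed the pin centred in the notch.
- **Gripper:** it was open and clear of the blade, with no meaningful wrist force.
- **Bystanders:** the arm passed well clear of the bottle, pot, jar and forceps. I did not measure their positions afterwards.

**What disagreed:** early on I took the head's axes half a turn out. The handle direction showed this, and I corrected it before the grasp. The hand positions the arm reached and those I commanded differed by up to about 3 mm. I corrected this with a second look just above the rails.

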